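# Load a foam roll on the bench unwinder and set its brake tension

### The arm

A 6-joint arm with a two-finger parallel gripper is mounted at the origin on the work surface. World frame = base frame: x ahead of the robot, y to its left, z up, the work surface at z = 0. Lengths are in m, angles in rad, forces in N, time in s.
With the tool pointing down it reaches from about 0.275 to 1 m from the base axis. Payload 8.4 kg.
Tool frame: the origin (TCP) lies on the centre line of the jaws, within the pads' length; the fingertips stand 17 mm ahead of it and the grasp point (between the pads) lies 2 mm behind it (bot.tcp_to_tips is the y of the fingertips in the tool frame, in m); y points along the fingers, z is the direction in which the jaws open and shut, and the axes are right-handed (so a half turn about y gives the same grasp; the last joint's range is limited). The gripper opens to 85 mm and grips with 20 to 120 N. Pads are 22 mm wide; open, the fingers measure 114 mm over their backs; the gripper's body (76 mm by 85 mm) begins 54 mm behind the grasp point. The pads swing forward as they close: fully open they stand 13 mm farther back than shut.
Start: joints at [1.248, 0.353, 1.633, -0, 1.155, -0.002], TCP at [0.197, 0.593, 0.248] pointing down, gripper open.
Joint ranges: [-2.63, 2.63], [-0.92, 2.1], [0.06, 2.66], [-1.3, 4.44], [0, 2.69], [-3.02, 3.02]. Speed limits (rad/s): [2.22, 2.22, 2.79, 3.14, 3.14, 3.14].

### API

Orientations are given as a unit quaternion [x, y, z, w].
In Python, from workcell import bot, hand, kinematics, get_obs, vision, hand_in gives the robot as it stands. The module is installed in compiled form; this text tells all that it offers. Calls block until the motion is done:
- bot.reach(position, orientation): joint-space move of the TCP to a pose.
- bot.servo_line(position, ori=None, velocity=0.15): straight line of the TCP; ori=None keeps the orientation; velocity is the mean speed in m/s.
- bot.goto_joints(angles): joint-space move.
- hand.move_gripper(opening, strength=None): finger opening in m; strength is the grip in N (None keeps the last); returns when the fingers have stopped.
- bot.dwell(seconds).
- kinematics.solve_ik(position, orientation): joint angles nearest the present ones, or None.
- get_obs(): the state.
- vision.read_camera(name): name is "side" or "top" or "wrist"; returns a dict with "frame" (480x640x3 uint8, red, green, blue), "intrinsics" (3x3 intrinsics, pixels), "view" (4x4, takes a point from world to camera coordinates). Camera axes: x right, y down, z forward; pixel columns grow to the right and rows downward; lengths in m; the calibration is good to about 2 mm. A picture is of the moment at which its call begins. There is no depth.
A pose or a line that the arm cannot do raises bot.IKError and nothing moves.
- hand_in(): hands the job in, once; it reports no verdict.
The state is a dict: "time_s": time; "joint_pos": joint angles; "joint_vel": joint speeds; "joint_efforts": joint torques, N m; "position": TCP position; "orientation": TCP orientation; "wrist_force": force on the tool from outside, world axes, zero at the start; "ft_torque": the same for the moment, N m; "gripper_width": finger opening in m.
Only numpy, scipy, OpenCV 4.12 (cv2) and the standard library are available. Lean on these libraries where they do the work, as an engineer would, in place of code of your own. Each camera call takes 0.05 s, during which the arm holds its last target.

### The job

Load the roll of white packing foam onto the empty unwinder: lower its cardboard core over the upright spindle, without dropping it, until the roll stands fully down on the turntable. Then wind the tension wheel clockwise by its crank knob until the brake has gone firm - about 9 newtons at the knob - without overtightening it, and let go. Leave the other things on the bench as they are.

Things in the scene. Friction and masses are not known exactly. Their poses are not given: they have to be found in the camera images.
- foam_roll: The roll to load: white foam 84 mm in diameter and 100 mm tall, wound on a cardboard core 46 mm outside and 38 mm inside diameter, open right through, that stands 45 mm proud of the foam at the top; 145 mm tall in all, about 0.35 kg. It stands upright on the bench. Origin: centre of its underside; z up the core. Pick it up by the proud core.
- seat (a point): Centre of the turntable's top face, 44 mm above the bench, where the roll's underside must rest. From it rises a steel spindle 34 mm in diameter, 62 mm tall, tapering over its last 10 mm to 22 mm. The turntable is an aluminium disc 320 mm across, free to turn while the brake is slack. The tension wheel's axis stands 145 mm to one side of the spindle.
- tension_wheel: Tension wheel of the unwinder's brake: a dark steel three-spoke hand wheel, 124 mm over its 14 mm thick rim, level on an upright screw above the turntable's edge. Origin: on its vertical axis, 12 mm below the middle of the rim; its x axis points to the crank knob. It turns at a fixed height and drives a screw down on the brake shoe: clockwise from above tightens. It stays where it is left.
- wheel_centre (a point): Centre of the wheel, at mid-rim height. Feel: a stiff locking thread takes a steady 4.6 N along the knob's path for 0.2 to 1.3 turns, different each time; then the screw meets the brake spring and resistance climbs evenly, to 9 N in a further 0.3 turn. Set right, it takes about 9 N to keep it turning slowly (8 to 10 N is good, under 7 slack, over 12 too tight).
- knob_mid (a point): Middle of the crank knob: an upright black plastic handle 21 mm in diameter and 45 mm tall standing on the rim, 55 mm from the wheel's axis, 32 mm above the middle of the rim. It revolves freely on its own pin, so it can be held and led round in a circle without turning the hand. The axes turn with the knob and mean nothing.
- shoe: The brake shoe, a small steel plate with a spring cup, 46 by 44 mm, under the wheel; it lies on the edge of the turntable. Origin: at the centre of its underside. Not to be handled.
- turntable: The turntable disc with its spindle (see point seat). Origin: on the axis at the disc's underside, 36 mm above the bench; z up.
- tape_ring: A roll of brown tape lying flat, 110 mm in diameter, 48 mm tall; a bystander. Origin: centre of its underside.
- spare_core: A bare cardboard core standing upright, 46 mm in diameter, 125 mm tall, no foam on it; a bystander. Origin: centre of its underside.
- knife: A grey utility knife lying flat, 155 mm long; a bystander. Origin: under its middle.
- marker: A white marker pen with black cap, 127 mm long; a bystander. Origin: under its middle.
- carton: A small taped carton, 150 by 110 by 80 mm; a bystander. Origin: centre of its underside.
- tape_dispenser: A bench tape dispenser with a roll of brown tape, 160 by 55 mm, 102 mm tall; a bystander. Origin: centre of its underside.
- spanner: A steel spanner lying flat, 180 mm long; a bystander. Origin: under its middle.

How it is judged:
On the way, in this order (a step that is already met when the one before it is completed fails the run):
1. the roll stands fully down on the turntable, over the spindle, and is let go, with the brake still slack (horizontal distance between foam_roll and seat below 0.006 m and z of foam_roll in the frame of seat between -0.004 and 0.004 m and angle between foam_roll's own z axis and vertical below 0.05 rad and contact force between the fingers and foam_roll below 0.05 N and contact force between shoe and anything else below 20 N), for 0.2 s.
2. the brake is wound to its firm setting (contact force between shoe and anything else between 80 and 165 N), for 0.2 s.
At the end, for the whole second after the job is handed in: The roll stands upright on the turntable over the spindle (within 4 mm of its face, 6 mm of centre, 0.05 rad), released and at rest; the screw presses the brake shoe with 80 to 165 N (about 7.4 to 10.4 N to turn the knob), the wheel at rest and let go (all of step 2 and horizontal distance between foam_roll and seat below 0.006 m and z of foam_roll in the frame of seat between -0.004 and 0.004 m and angle between foam_roll's own z axis and vertical below 0.05 rad and linear speed of foam_roll below 0.02 m/s and angular speed of tension_wheel below 0.05 rad/s); the robot touches nothing.
It fails at once if the brake is overtightened: its screw presses the shoe with more than 225 N (about 12.5 N to turn the knob) (contact force between shoe and anything else above 225 N).
It fails at once if the roll is dropped: it falls freely by more than about 20 mm (linear speed of foam_roll above 0.65 m/s and contact force between the fingers and foam_roll below 0.05 N).
It fails at once if a bystander is moved by more than 30 mm (distance of any of tape_ring, spare_core, knife, marker, carton, tape_dispenser, spanner from where it was at the start of the episode above 0.03 m).
It also fails if it takes over 72 s, if anything falls off the work surface, if the arm or the gripper's body presses on something with over 40 N, if the wrist force passes 120 N, or if a joint passes its speed limit or range.

## Working session

There is one attempt and no reset: what is moved stays moved. The work goes in short steps, each a Python script; the robot and the scene stay as the last script left them, time stands still between calls to the robot, and variables do not carry over. Pictures are saved under pics/ and viewed, and the job is handed in when it is done.

```bash
mkdir -p pics
cat > h.py <<'E'
import numpy as np, cv2
from workcell import bot, hand, kinematics, get_obs, vision, hand_in
def snap(n,fn):
    d=vision.read_camera(n); cv2.imwrite(fn,cv2.cvtColor(d["frame"],cv2.COLOR_RGB2BGR)); return d
def ray(d,u,v):
    K=np.array(d["intrinsics"]);T=np.array(d["view"]);R=T[:3,:3];t=T[:3,3]
    return -R.T@t, R.T@np.linalg.inv(K)@np.array([u,v,1.])
def onz(d,u,v,z):
    c,r=ray(d,u,v); return c+r*(z-c[2])/r[2]
def proj(d,p):
    K=np.array(d["intrinsics"]);T=np.array(d["view"]);q=K@(T[:3,:3]@np.array(p)+T[:3,3]); return q[:2]/q[2]
E
python3 - <<'E'
from h import *
import pickle
D={}
for n in["side","top","wrist"]:
    d=snap(n,f"pics/{n}0.png");D[n]=d;print(n,np.round(d["view"],3).tolist(),np.round(d["intrinsics"],1).tolist())
pickle.dump(D,open("d0.pkl","wb"))
o=get_obs();print(o)
E
```

```text
side [[-0.982, -0.188, 0.013, 0.559], [-0.128, 0.616, -0.778, 0.172], [0.138, -0.765, -0.629, 1.74], [0.0, 0.0, 0.0, 1.0]] [[617.1, 0.0, 317.7], [0.0, 617.1, 241.0], [0.0, 0.0, 1.0]]
top [[-0.007, -1.0, 0.007, -0.022], [-0.998, 0.007, -0.062, 0.579], [0.062, -0.007, -0.998, 1.293], [0.0, 0.0, 0.0, 1.0]] [[572.1, 0.0, 334.9], [0.0, 572.1, 235.7], [0.0, 0.0, 1.0]]
wrist [[0.316, 0.949, -0.002, -0.625], [0.9, -0.298, 0.318, -0.042], [0.301, -0.102, -0.948, 0.381], [0.0, 0.0, 0.0, 1.0]] [[358.7, 0.0, 321.3], [0.0, 358.7, 234.4], [0.0, 0.0, 1.0]]
{'time_s': 0.15, 'joint_pos': array([ 1.24759783e+00,  3.53491065e-01,  1.63396361e+00, -7.86677747e-06,
        1.15520009e+00, -2.39406872e-03]), 'joint_vel': array([ 0.00023131, -0.00098431, -0.00227855,  0.00065358, -0.00108814,
       -0.00192935]), 'joint_efforts': array([ 1.25512790e-03, -6.05633068e+01, -3.42339957e+01,  1.86511766e-04,
        6.14985300e-03,  1.74801391e-05]), 'position': array([0.19696993, 0.59278563, 0.24773274]), 'orientation': array([ 0.69840078, -0.11299298,  0.11287627, -0.69765886]), 'wrist_force': array([ 0.61413187, -0.44080938,  0.23707733]), 'ft_torque': array([ 0.01543697, -0.01967932, -0.01597867]), 'gripper_width': 0.08563129748516013}
```

View pics/top0.png

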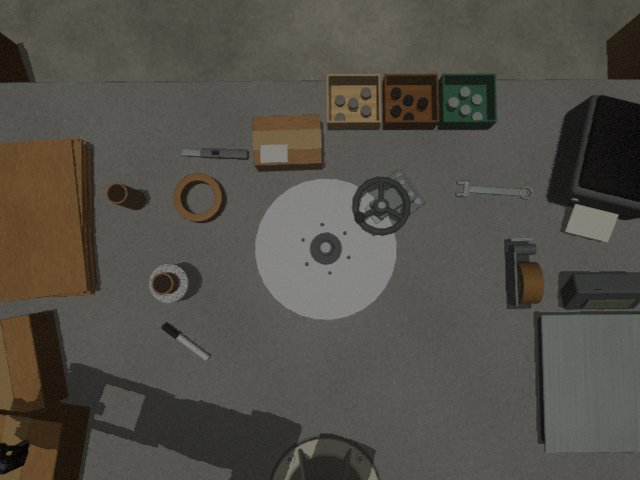

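View pics/side0.png

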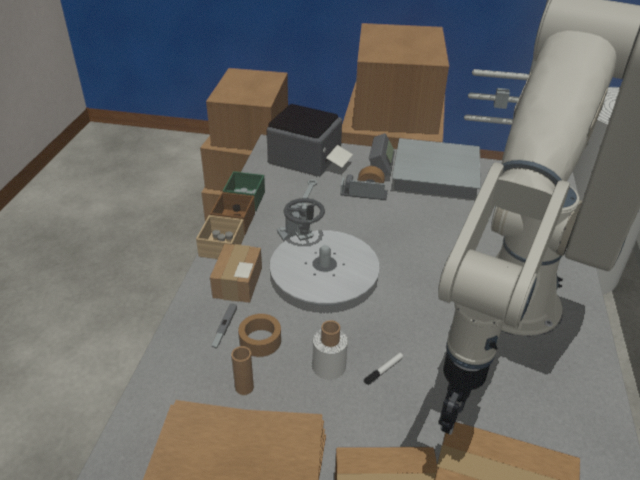

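View pics/wrist0.png

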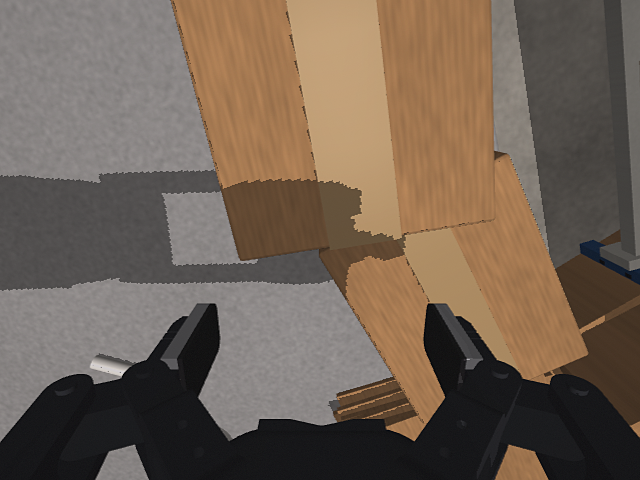

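Run:
```python
import cv2,numpy as np
t=cv2.imread("pics/top0.png");s=cv2.imread("pics/side0.png")
def c(i,x,y,w,k): return cv2.resize(i[y:y+w,x:x+w],(k,k),interpolation=cv2.INTER_CUBIC)
a=[c(t,335,165,90,390),c(t,130,245,80,390)]
b=[c(s,260,180,90,390),c(s,300,310,80,390)]
im=np.hstack(a);im2=np.hstack(b)
im=np.clip(im*1.8,0,255).astype(np.uint8)
cv2.imwrite("pics/c1.png",im);cv2.imwrite("pics/c2.png",im2)
```

```text
(no output)
```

View pics/c1.png

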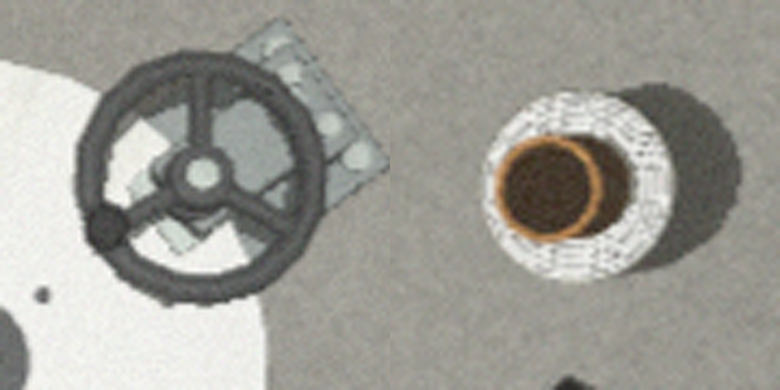

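View pics/c2.png

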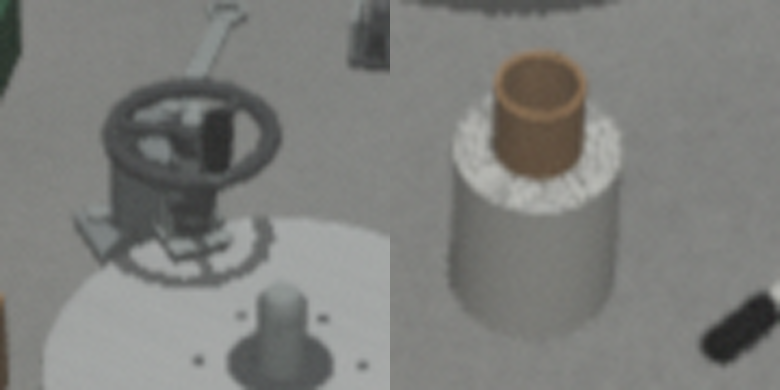

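```bash
cat > m.py <<'E'
from h import *
import pickle
D=pickle.load(open("d0.pkl","rb"));d=D["top"];f=d["frame"];s=D["side"]
hsv=cv2.cvtColor(f,cv2.COLOR_RGB2HSV)
# core ring in top image
sub=np.zeros(f.shape[:2],np.uint8);sub[262:305,145:192]=1
m=((hsv[...,1]>90)*sub).astype(np.uint8)
cs,_=cv2.findContours(m,cv2.RETR_EXTERNAL,cv2.CHAIN_APPROX_NONE);c=max(cs,key=cv2.contourArea)
print("core",cv2.minEnclosingCircle(c),cv2.boundingRect(c))
m2=((hsv[...,1]>110)&(hsv[...,2]>95)).astype(np.uint8)*sub
ys,xs=np.nonzero(m2);e=cv2.minEnclosingCircle(np.c_[xs,ys].astype(np.float32));print("ring",e,len(xs))
print(" roll",onz(d,*e[0],.145))
# foam top annulus z .1
g=cv2.cvtColor(f,cv2.COLOR_RGB2GRAY)
m=((g>105)*sub).astype(np.uint8);cs,_=cv2.findContours(m,cv2.RETR_EXTERNAL,cv2.CHAIN_APPROX_NONE)
c=np.vstack([q for q in cs if len(q)>3]);e=cv2.minEnclosingCircle(c);print("foam",e,onz(d,*e[0],.1))
# disc
m=(g>120).astype(np.uint8);cs,_=cv2.findContours(m,cv2.RETR_EXTERNAL,cv2.CHAIN_APPROX_NONE);c=max(cs,key=cv2.contourArea)
h=cv2.convexHull(c);e=cv2.fitEllipse(h);e2=cv2.minEnclosingCircle(c);print("disc",e,e2,onz(d,*e[0],.044),onz(d,*e2[0],.044))
print("hole ptsz", d["view"][2])
E
python3 m.py
python3 - <<'E'
from h import *
import pickle
D=pickle.load(open("d0.pkl","rb"));
def crop(n,x,y,w,h,k):
    i=cv2.cvtColor(D[n]["frame"],cv2.COLOR_RGB2BGR)[y:y+h,x:x+w];i=np.clip(i*1.5,0,255).astype(np.uint8);return cv2.resize(i,(w*k,h*k),interpolation=cv2.INTER_CUBIC)
cv2.imwrite("pics/c3.png",crop("top",285,208,80,80,7))
E
```

```text
core ((164.8076934814453, 283.5), 13.277409553527832) (152, 273, 27, 22)
ring ((161.77272033691406, 283.31817626953125), 10.391016006469727) 27
 roll [0.47559506 0.33060673 0.145     ]
foam ((167.8243865966797, 282.93170166015625), 19.31422233581543) [0.47547111 0.33099041 0.1       ]
disc ((325.3305969238281, 248.76734924316406), (140.2818603515625, 140.4996795654297), 23.890871047973633) ((325.3080749511719, 248.67034912109375), 70.48609161376953) [ 0.54814666 -0.00482172  0.044     ] [ 0.54836465 -0.00477262  0.044     ]
hole ptsz [ 0.06190541 -0.00704079 -0.99805719  1.29282996]
```

View pics/c3.png

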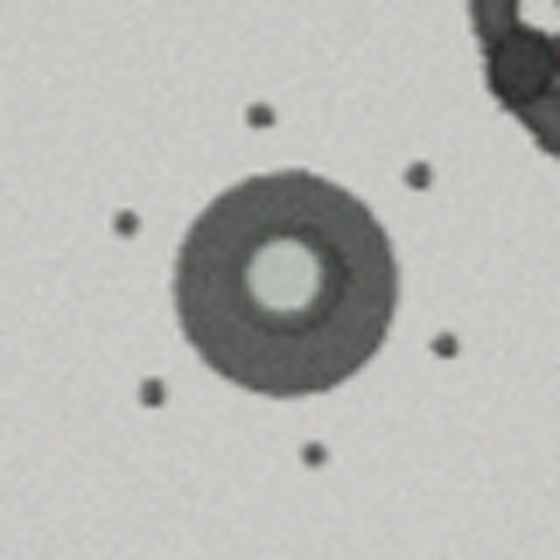

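```bash
cat >> h.py <<'E'
def tri(d1,p1,d2,p2):
    a,u=ray(d1,*p1);b,v=ray(d2,*p2);u/=np.linalg.norm(u);v/=np.linalg.norm(v)
    s=np.linalg.lstsq(np.c_[u,-v],b-a,rcond=None)[0];P=a+s[0]*u;Q=b+s[1]*v
    return (P+Q)/2,np.linalg.norm(P-Q)
E
python3 - <<'E'
from h import *
import pickle
D=pickle.load(open("d0.pkl","rb"));t=D["top"];s=D["side"]
hs=lambda x,y:(260+x*90/390-.4,180+y*90/390-.4)
ht=lambda x,y:(335+x*90/390-.4,165+y*90/390-.4)
print("wheel",tri(t,ht(201,178),s,hs(192,134)))
print("knob",tri(t,ht(108,228),s,hs(218,112)))
sp=(285+285/7-.4,208+277/7-.4)
print("spindle tip",onz(t,*sp,.106),"annulus",onz(t,285+287/7-.4,208+284/7-.4,.044))
print(onz(s,*hs(283,290),.106))
for p in ([.548,-.005,.044],[.548,-.005,.106],[.4755,.3308,.145]): print(proj(s,p),proj(t,p))
# side: roll rim & disc
f=s["frame"];hsv=cv2.cvtColor(f,cv2.COLOR_RGB2HSV);g=cv2.cvtColor(f,cv2.COLOR_RGB2GRAY)
m=np.zeros(g.shape,np.uint8);m[225:310,262:390]=1
m*=((g>110)&(hsv[...,1]<40)).astype(np.uint8)
cs,_=cv2.findContours(m,cv2.RETR_EXTERNAL,cv2.CHAIN_APPROX_NONE);c=max(cs,key=cv2.contourArea)
print(cv2.boundingRect(c))
E
```

```text
wheel (array([ 0.6352518 , -0.12259984,  0.13595068]), np.float64(0.0026616208798955526))
knob (array([ 0.60680338, -0.07446008,  0.19242104]), np.float64(0.004285527143533397))
spindle tip [ 0.54912308 -0.00541631  0.106     ] annulus [ 0.54947939 -0.00543444  0.044     ]
[ 0.55115662 -0.00543276  0.106     ]
[325.51870644 263.24283546] [325.41052374 248.83214084]
[325.97385494 246.76159114] [325.12260252 247.6986598 ]
[331.25636453 326.34252735] [161.67792515 283.36531689]
(262, 225, 128, 85)
```

```bash
cat >> h.py <<'E'
from scipy.spatial.transform import Rotation as R_
def quat(yaw):
    z=np.array([np.cos(yaw),np.sin(yaw),0]);y=np.array([0,0,-1.]);x=np.cross(y,z)
    return R_.from_matrix(np.c_[x,y,z]).as_quat()
def st(tag=""):
    o=get_obs();print(tag,round(o["time_s"],2),"p",np.round(o["position"],4),"F",np.round(o["wrist_force"],2),"T",np.round(o["ft_torque"],2),"w",round(o["gripper_width"],4));return o
E
python3 - <<'E'
from h import *
o=get_obs();print(R_.from_quat(o["orientation"]).as_matrix().round(3), bot.tcp_to_tips)
y0=np.arctan2(.59,.8)
for y in (y0,y0+np.pi,0,np.pi/2,-np.pi/2,np.pi):
  for p in ([.4755,.3308,.25],[.4755,.3308,.125],[.549,-.005,.25],[.549,-.005,.17],[.607,-.074,.175],[.66,-.17,.175]):
    j=kinematics.solve_ik(p,quat(y));print(round(y,2),p,None if j is None else np.round(j,2))
E
```

```text
[[ 0.949 -0.     0.315]
 [-0.315 -0.001  0.949]
 [ 0.    -1.    -0.001]] 0.017
0.64 [0.4755, 0.3308, 0.25] [ 0.61  0.28  1.73 -0.    1.13 -0.03]
0.64 [0.4755, 0.3308, 0.125] [ 0.61  0.43  1.83 -0.    0.88 -0.03]
0.64 [0.549, -0.005, 0.25] [-0.01  0.23  1.8  -0.    1.11 -0.65]
0.64 [0.549, -0.005, 0.17] [-0.01  0.33  1.87 -0.    0.95 -0.65]
0.64 [0.607, -0.074, 0.175] [-0.12  0.41  1.73 -0.    1.   -0.76]
0.64 [0.66, -0.17, 0.175] [-0.25  0.51  1.57 -0.    1.07 -0.89]
3.78 [0.4755, 0.3308, 0.25] None
3.78 [0.4755, 0.3308, 0.125] None
3.78 [0.549, -0.005, 0.25] [-0.01  0.23  1.8   0.    1.11  2.49]
3.78 [0.549, -0.005, 0.17] [-0.01  0.33  1.87 -0.    0.95  2.49]
3.78 [0.607, -0.074, 0.175] [-0.12  0.41  1.73 -0.    1.    2.38]
3.78 [0.66, -0.17, 0.175] [-0.25  0.51  1.57 -0.    1.07  2.25]
0 [0.4755, 0.3308, 0.25] [ 0.61  0.28  1.73 -0.    1.13  0.61]
0 [0.4755, 0.3308, 0.125] [ 0.61  0.43  1.83 -0.    0.88  0.61]
0 [0.549, -0.005, 0.25] [-0.01  0.23  1.8  -0.    1.11 -0.01]
0 [0.549, -0.005, 0.17] [-0.01  0.33  1.87 -0.    0.95 -0.01]
0 [0.607, -0.074, 0.175] [-0.12  0.41  1.73 -0.   
[... 459 characters left out ...]
 -1.83]
-1.57 [0.4755, 0.3308, 0.25] [ 0.61  0.28  1.73 -0.    1.13  2.18]
-1.57 [0.4755, 0.3308, 0.125] [ 0.61  0.43  1.83 -0.    0.88  2.18]
-1.57 [0.549, -0.005, 0.25] [-0.01  0.23  1.8  -0.    1.11  1.56]
-1.57 [0.549, -0.005, 0.17] [-0.01  0.33  1.87 -0.    0.95  1.56]
-1.57 [0.607, -0.074, 0.175] [-0.12  0.41  1.73 -0.    1.    1.45]
-1.57 [0.66, -0.17, 0.175] [-0.25  0.51  1.57 -0.    1.07  1.32]
3.14 [0.4755, 0.3308, 0.25] [ 0.61  0.28  1.73 -0.    1.13 -2.54]
3.14 [0.4755, 0.3308, 0.125] [ 0.61  0.43  1.83 -0.    0.88 -2.54]
3.14 [0.549, -0.005, 0.25] None
3.14 [0.549, -0.005, 0.17] None
3.14 [0.607, -0.074, 0.175] None
3.14 [0.66, -0.17, 0.175] [-0.25  0.51  1.57 -0.    1.07  2.89]
```

Run:
```python
from h import *
import pickle
bot.reach([.4755,.3308,.25],quat(.635)); st()
d=snap("wrist","pics/w1.png");pickle.dump(d,open("w1.pkl","wb"));
f=d["frame"]
print(proj(d,[.4755,.3308,.145]),proj(d,[.4755,.3308,.1]),-d["view"][:3,:3].T@d["view"][:3,3])
```

```text
1.57 p [0.4751 0.3316 0.25  ] F [ 0.08  0.57 -0.2 ] T [0.06 0.06 0.  ] w 0.0853
[319.97026519 241.67414121] [320.18074703 222.71747907] [0.42732001 0.39766706 0.37516365]
```

View pics/w1.png

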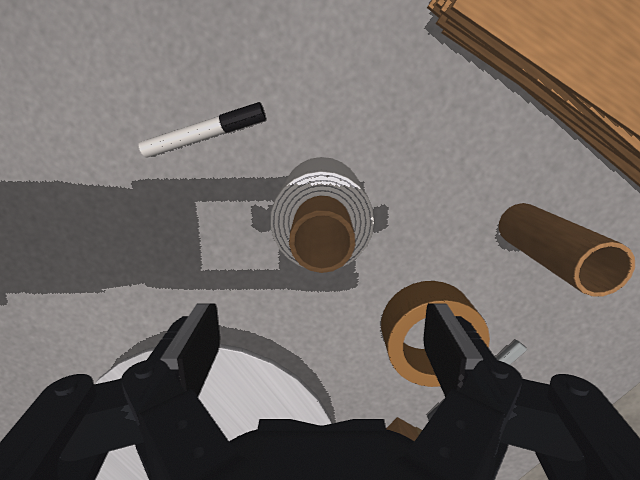

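```bash
python3 - <<'E'
from h import *
bot.servo_line([.4755,.3308,.124],quat(.635),.12); bot.dwell(.2);st("down")
hand.move_gripper(.03,50); bot.dwell(.2);st("grip")
o=get_obs();p=o["position"].copy()
bot.servo_line([.4755,.3308,.24],quat(.635),.1); bot.dwell(.3);st("up")
snap("side","pics/s1.png");snap("wrist","pics/w2.png")
E
python3 -c "
import cv2,numpy as np
a=cv2.imread('pics/s1.png')[200:440,200:520];b=cv2.imread('pics/w2.png')[100:480,130:510]
cv2.imwrite('pics/v1.png',np.hstack([cv2.resize(a,(480,360)),cv2.resize(b,(320,360))]))"
```

```text
down 3.02 p [0.4758 0.331  0.1247] F [-0.19  0.45  0.27] T [ 0.03 -0.02  0.02] w 0.0852
grip 3.68 p [0.4757 0.3309 0.1243] F [-0.5   0.18  5.41] T [-0.2   0.26  0.11] w 0.0451
up 5.29 p [0.4754 0.3307 0.2397] F [ 0.63 -0.46 -4.64] T [-0.02 -0.04 -0.04] w 0.045
```

View pics/v1.png

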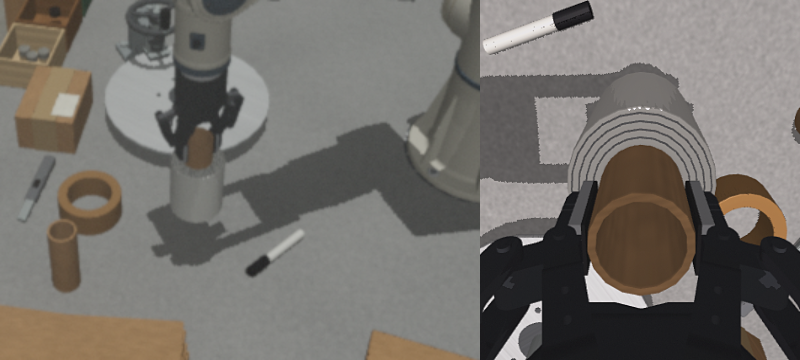

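Run:
```python
from h import *
d=vision.read_camera("wrist");f=d["frame"]
p=get_obs()["position"]
hsv=cv2.cvtColor(f,cv2.COLOR_RGB2HSV)
m=((hsv[...,1]>110)&(hsv[...,2]>80)).astype(np.uint8);m[:300]=0;m[420:]=0;m[:,:255]=0;m[:,385:]=0
print(np.nonzero(m.any(1))[0][[0,-1]],np.nonzero(m.any(0))[0][[0,-1]])
z=p[2]-.1243+.145
print("pred c",proj(d,[p[0],p[1],z]))
a=np.array([np.cos(.635),np.sin(.635)]);b=np.array([-a[1],a[0]])
for v in (a,-a,b,-b): print(proj(d,[*(p[:2]+.023*v),z]))
i=cv2.cvtColor(f,cv2.COLOR_RGB2BGR)[280:430,240:400].copy();cv2.imwrite("pics/w3.png",cv2.resize(i,(640,600)))
```

```text
[300 411] [258 384]
pred c [319.05973707 361.04940703]
[385.12870653 361.06620834]
[253.00746868 361.03260997]
[318.90770247 302.4115178 ]
[319.19493064 413.19192123]
```

View pics/w3.png

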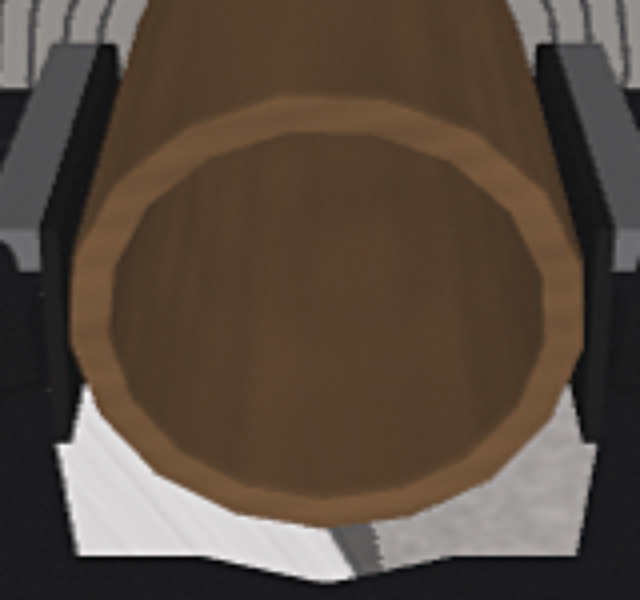

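Run:
```python
from h import *
import pickle
q=quat(.635)
bot.servo_line([.4755,.3308,.27],q,.15)
bot.servo_line([.5487,-.0052,.27],q,.2)
bot.servo_line([.5487,-.0052,.236],q,.08);bot.dwell(.3);st()
d=snap("side","pics/s2.png");w=snap("wrist","pics/w4.png");pickle.dump((d,w),open("s2.pkl","wb"))
i=cv2.imread("pics/s2.png")[150:330,230:430];cv2.imwrite("pics/v2.png",cv2.resize(i,(660,594),interpolation=cv2.INTER_CUBIC))
```

```text
8.53 p [ 0.549  -0.0052  0.2364] F [ 1.09 -0.25 -4.07] T [-0.   -0.02  0.06] w 0.0451
```

View pics/v2.png

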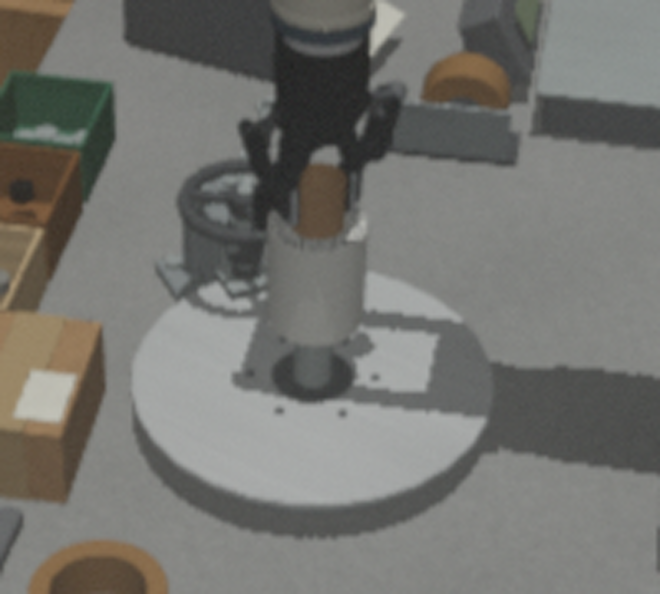

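Run:
```python
from h import *
import pickle
d,w=pickle.load(open("s2.pkl","rb"));d0=pickle.load(open("d0.pkl","rb"))["side"]
def edges(f,r,lo,hi):
    g=cv2.cvtColor(f,cv2.COLOR_RGB2GRAY).astype(float)[r,lo:hi];return g.astype(int)
for r in (258,260,262): print(r,edges(d["frame"],r,312,340))
for r in (251,254,257,260): print("d0",r,edges(d0["frame"],r,312,340))
for r in (236,240,244): print("roll",r,edges(d["frame"],r,305,348))
for z in(.05,.07,.09): print(proj(d,[.549,-.0052,z]))
for z in(.12,.15,.2): print(proj(d,[.549,-.0052,z]))
```

```text
258 [104 102  95  82  70  64  66  79  85  90  94  96  98  97  96  93  93  84
  74  66  69  80  92 100 107 130 140 143]
260 [ 98  80  71  65  64  65  67  79  89  92  94  96  97  94  94  92  89  85
  73  63  64  60  67  80  98 115 156 167]
262 [ 85  68  63  63  64  59  66  80  87  92  94  95  96  96  95  93  90  84
  73  64  62  60  65  64  77 105 153 166]
d0 251 [164 166 159 153 154 162 161 123  98 104 109 118 120 122 121 117 111 103
 114 155 166 164 164 164 164 164 165 164]
d0 254 [164 165 162 157 160 165 163 123  93  98 101 103 101 105 103 100  97  96
 111 152 160 144 135 139 157 164 167 167]
d0 257 [167 165 164 154 144 124 105  91  91  97 100  99  98 103 104 104  99  96
  99 121 138 152 161 165 164 164 163 164]
d0 260 [158 130 100  89  85  84  85  86  92  96 103 101 102 103 104 101  97  93
  84  84  85  88  95 123 157 166 166 166]
roll 236 [103  93  96 119 112  97  97 100 105 109 111 113 113 114 115 118 118 117
 118 119 119 119 118 118 119 117 117 118 114 112 110 110 108 102 106 128
 156 166 167 168 168 167 167]
roll 240 [118 104 104 130 139 122 106 102 106 107 110 113 114 116 116 119 119 121
 121 119 119 124 124 118 118 117 117 115 116 113 111 107 106 102 106 138
 161 166 166 166 166 167 167]
roll 244 [105 103 101 101  99  97  99 105 106 109 112 113 113 115 118 122 123 122
 125 125 125 125 127 123 120 118 115 117 114 112 109 107 105 100 102 108
 131 120 111 134 144 144 144]
[325.23461628 261.58924475]
[325.37753063 256.32965017]
[325.52248371 250.99502511]
[325.74383243 242.84885534]
[325.97002118 234.52456088]
[326.35819721 220.23874158]
```

Run:
```python
from h import *
q=quat(.635)
x,y=.5488,-.0052
o0=get_obs();F0=o0["wrist_force"].copy()
z=.236
while z>.190:
    z-=.005
    bot.servo_line([x,y,z],q,.05);bot.dwell(.1);o=st(f"{z:.3f}")
    dF=o["wrist_force"]-F0
    if np.linalg.norm(dF)>8: print("STOP",dF);break
```

```text
0.231 8.98 p [ 0.5487 -0.0052  0.2309] F [-0.07 -0.18 -4.77] T [-0.01 -0.02  0.04] w 0.045
0.226 9.33 p [ 0.5488 -0.0052  0.2259] F [ 0.76  0.05 -4.55] T [-0.01 -0.    0.04] w 0.0453
0.221 9.68 p [ 0.5488 -0.0052  0.2209] F [-0.77 -0.13 -5.1 ] T [-0.03 -0.06 -0.03] w 0.0451
0.216 10.03 p [ 0.5488 -0.0052  0.2159] F [-0.27 -0.35 -4.34] T [ 0.04 -0.04 -0.01] w 0.0453
0.211 10.38 p [ 0.5488 -0.0052  0.2109] F [-0.17 -0.06 -4.79] T [ 0.05 -0.03 -0.  ] w 0.0451
0.206 10.73 p [ 0.5488 -0.0052  0.2059] F [-0.65 -0.42 -4.07] T [ 0.01  0.03 -0.03] w 0.0451
0.201 11.08 p [ 0.5488 -0.0052  0.2009] F [-0.19  0.46 -4.66] T [-0.01 -0.01  0.02] w 0.0454
0.196 11.43 p [ 0.5487 -0.0052  0.1959] F [-0.09 -0.65 -4.04] T [ 0.04  0.03 -0.02] w 0.0451
0.191 11.78 p [ 0.5488 -0.0052  0.1909] F [ 0.15 -0.18 -4.14] T [ 0.03  0.   -0.01] w 0.0452
0.186 12.13 p [ 0.5488 -0.0052  0.1859] F [-0.12 -0.07 -4.23] T [-0.   -0.01  0.04] w 0.0456
```

Run:
```python
from h import *
q=quat(.635)
x,y=.5488,-.0052
z=.1859
while z>.162:
    z-=.004 if z>.174 else .0012
    bot.servo_line([x,y,z],q,.04);bot.dwell(.1);o=st(f"{z:.4f}")
    dF=o["wrist_force"]-[0,0,-4.5]
    if dF[2]>5 or np.hypot(*dF[:2])>6: print("STOP",dF);break
```

```text
0.1819 12.48 p [ 0.5488 -0.0052  0.1819] F [ 0.07  0.09 -5.37] T [0.03 0.01 0.02] w 0.0454
0.1779 12.83 p [ 0.5488 -0.0052  0.1778] F [-0.05 -0.58 -3.99] T [-0.03 -0.01 -0.07] w 0.0452
0.1739 13.18 p [ 0.5488 -0.0052  0.1738] F [ 0.59  0.51 -4.22] T [0.03 0.03 0.  ] w 0.0453
0.1727 13.53 p [ 0.5488 -0.0052  0.1727] F [ 0.49  0.18 -4.3 ] T [0.04 0.01 0.05] w 0.0451
0.1715 13.88 p [ 0.5488 -0.0052  0.1715] F [-0.69 -0.11 -4.71] T [0.   0.06 0.02] w 0.0456
0.1703 14.23 p [ 0.5488 -0.0052  0.1703] F [-0.28 -0.26 -4.39] T [-0.01  0.05  0.01] w 0.0454
0.1691 14.58 p [ 0.5488 -0.0052  0.1691] F [ 0.15  0.79 -5.53] T [ 0.03 -0.01  0.02] w 0.0453
0.1679 14.93 p [ 0.5491 -0.0052  0.1683] F [-1.25  1.12  2.97] T [-0.08  0.29 -0.05] w 0.0453
STOP [-1.25115218  1.12009675  7.47157988]
```

Run:
```python
from h import *
import pickle
q=quat(.635)
hand.move_gripper(.07);bot.dwell(.3);st("open")
bot.servo_line([.5488,-.0052,.26],q,.12);st()
bot.servo_line([.45,.05,.30],q,.2);bot.dwell(.3)
t=snap("top","pics/t3.png");s=snap("side","pics/s3.png");pickle.dump((t,s),open("d3.pkl","wb"))
a=cv2.imread("pics/t3.png")[160:320,245:445];b=cv2.imread("pics/s3.png")[160:320,245:445]
cv2.imwrite("pics/v3.png",np.hstack([cv2.resize(np.clip(k*1.5,0,255).astype(np.uint8),(400,320),interpolation=cv2.INTER_CUBIC) for k in (a,b)]))
```

```text
open 15.6 p [ 0.5488 -0.0052  0.1679] F [-0.73 -0.58 -0.69] T [-0.01  0.   -0.01] w 0.0701
 16.52 p [ 0.5483 -0.0052  0.2593] F [-0.78 -0.45 -0.57] T [ 0.04 -0.03  0.01] w 0.0701
```

View pics/v3.png

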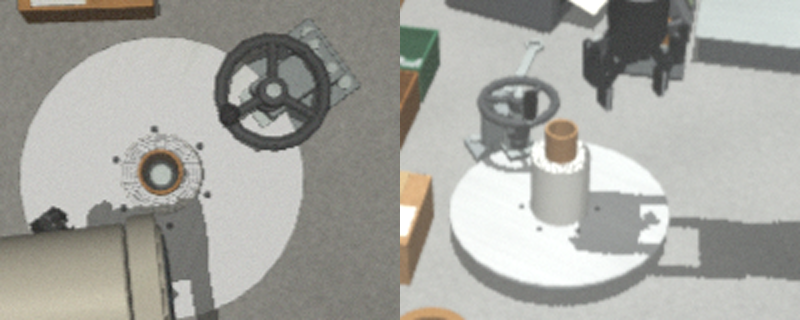

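Run:
```python
from h import *
import pickle
t=pickle.load(open("d0.pkl","rb"))["top"];g=cv2.cvtColor(t["frame"],cv2.COLOR_RGB2GRAY)
m=np.zeros(g.shape,np.uint8);m[170:242,345:418]=1
m=m*(g<62).astype(np.uint8)
n,l,s,c=cv2.connectedComponentsWithStats(m);k=1+np.argmax(s[1:,4]);print(s[k])
cs,_=cv2.findContours((l==k).astype(np.uint8),cv2.RETR_EXTERNAL,cv2.CHAIN_APPROX_NONE);cc=max(cs,key=cv2.contourArea)
e=cv2.minEnclosingCircle(cc);e2=cv2.fitEllipse(cv2.convexHull(cc));print(e,e2)
for z in(.13,.136,.14): print(z,onz(t,*e[0],z),onz(t,*e2[0],z))
mk=np.zeros(g.shape,np.uint8);mk[205:228,350:370]=1;mk*=(g<36).astype(np.uint8)
n,l,s,c=cv2.connectedComponentsWithStats(mk);print(s,c)
print(g[208:226,352:368])
```

```text
[ 353  177   61   58 1691]
((382.6523742675781, 206.09190368652344), 30.953123092651367) ((381.56195068359375, 205.63868713378906), (57.8971061706543, 60.397621154785156), 84.50144958496094)
0.13 [ 0.63370353 -0.12678899  0.13      ] [ 0.63467705 -0.12450636  0.13      ]
0.136 [ 0.63302218 -0.12624031  0.136     ] [ 0.63399081 -0.12396912  0.136     ]
0.14 [ 0.63256795 -0.12587452  0.14      ] [ 0.63353332 -0.12361096  0.14      ]
[[     0      0    640    480 307177]
 [   358    212      3      2      3]
 [   355    214      2      3      4]
 [   362    214      3      4      5]
 [   356    219      8      4     11]] [[319.49698708 239.50164889]
 [359.         212.66666667]
 [355.5        215.        ]
 [363.2        215.6       ]
 [359.90909091 220.54545455]]
[[ 73  48  55  57  56  46  49 108 130 130 133 132 105 109 118 113]
 [ 75  52  54  61  54  43  53 111 126 133 134 133 126 102 106 115]
 [ 88  53  53  61  54  47  48 109 134 131 133 135 130  96 103  98]
 [101  57  47  57  52  49  43  65  94 125 133 132 134  98  74  61]
 [101  60  49  49  47  43  31  38  48  62  79 116 111  73  5
[... 178 characters left out ...]
  38  38  32  40  50  52  47]
 [132 127  83  35  39  43  42  44  43  38  40  35  33  46  48  49]
 [133 117  77  36  42  39  44  40  42  41  41  36  33  44  48  63]
 [132 131  82  38  39  43  39  37  41  39  37  38  43  65  70  74]
 [133 132  95  39  36  39  42  41  44  42  34  35  61  74  75 110]
 [131 136  98  48  29  36  33  42  41  37  27  40  52 105 123 131]
 [134 132 127  84  42  33  40  35  39  33  34  40  43  91 124 134]
 [132 133 131 126  87  41  36  35  33  44  52  54  52  55 115 132]
 [131 134 135 131  98  70  49  46  50  52  55  55  51  49  69 117]
 [132 132 131 129 127 124  92  49  47  52  56  61  58  48  51  69]
 [135 134 134 133 133 133 124  88  47  48  53  59  60  50  49  48]]
```

Run:
```python
from h import *
import pickle
q=quat(.635)
t=pickle.load(open("d0.pkl","rb"))["top"]
k=onz(t,359.5,217.0,.1905);print(k)
hand.move_gripper(.05)
bot.servo_line([.55,0,.30],q,.25)
bot.servo_line([k[0],k[1],.27],q,.2);bot.dwell(.3);st()
d=snap("wrist","pics/w5.png");pickle.dump(d,open("w5.pkl","wb"))
print(proj(d,[k[0],k[1],.1905]),proj(d,[k[0],k[1],.146]),proj(d,[.634,-.1235,.136]))
```

```text
[ 0.6052825  -0.07478955  0.1905    ]
 19.54 p [ 0.6051 -0.0741  0.2706] F [-1.1  0.2  1.1] T [-0.04 -0.02 -0.01] w 0.0498
[319.53988029 254.88155824] [319.81013672 232.24398604] [312.76623474 294.39701071]
```

View pics/w5.png

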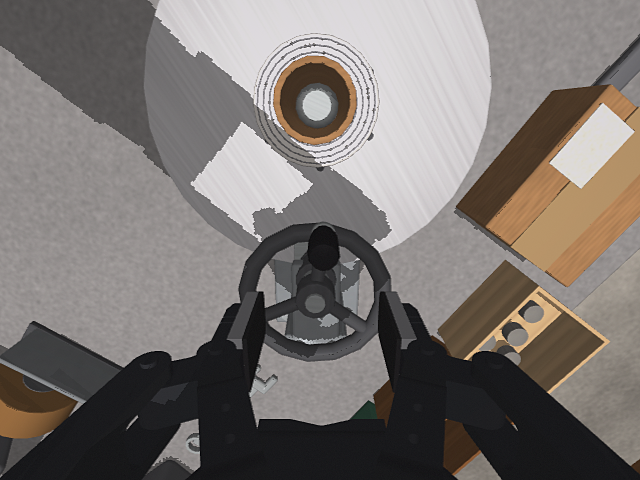

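```bash
cat >> h.py <<'E'
def favg(n=5,dt=.02):
    L=[]
    for _ in range(n):
        bot.dwell(dt);L.append(get_obs()["wrist_force"].copy())
    return np.mean(L,0)
E
python3 - <<'E'
from h import *
q=quat(.635);k=np.array([.6053,-.0748])
bot.servo_line([*k,.171],q,.1);bot.dwell(.2);print("F pre",favg());st("down")
hand.move_gripper(.01,30);bot.dwell(.2);st("grip");print(favg())
C=np.array([.6332,-.1222]);R=.055
th=np.arctan2(*(k-C)[::-1]);print(th)
for i in range(3):
    th-=np.radians(5)
    e=np.array([np.cos(th),np.sin(th)]);bot.servo_line([*(C+R*e),.171],q,.05)
    F=favg(4);tc=np.array([e[1],-e[0]])
    o=get_obs();print(round(o["time_s"],2),round(th,3),"Ft",round(-F[:2]@tc,2),"Fr",round(F[:2]@e,2),"Fz",round(F[2],2),o["position"].round(4)-[*(C+R*e),.171])
E
```

```text
F pre [0.17531479 0.0492907  0.35929691]
down 21.02 p [ 0.6055 -0.0748  0.1714] F [0.25 0.02 1.12] T [0.03 0.02 0.03] w 0.0499
grip 21.58 p [ 0.6056 -0.0747  0.1713] F [0.55 1.87 3.28] T [ 0.31 -0.09 -0.  ] w 0.02
[0.48346748 1.93485624 4.32036781]
2.1027969427192192
21.98 2.016 Ft 1.32 Fr 1.26 Fz 6.28 [-1.38015002e-04 -4.98788112e-05  3.00000000e-04]
22.3 1.928 Ft 1.63 Fr 1.45 Fz 6.63 [-1.55328064e-04 -2.32239100e-05  3.00000000e-04]
22.62 1.841 Ft 1.49 Fr 2.32 Fz 6.99 [-2.19104700e-04  9.55538357e-05  3.00000000e-04]
```

Run:
```python
from h import *
q=quat(.635);C=np.array([.6332,-.1222]);R=.055;th=1.841
for i in range(4):
    th-=np.radians(8)
    e=np.array([np.cos(th),np.sin(th)]);tc=np.array([e[1],-e[0]])
    bot.servo_line([*(C+R*e),.171],q,.05)
    L=[]
    for j in range(6):
        o=get_obs();F=o["wrist_force"];L.append((round(o["time_s"],3),round(-F[:2]@tc,2),round(F[:2]@e,2),round(F[2],1)));bot.dwell(.02)
    print(round(th,3),L)
snap("side","pics/s5.png");i=cv2.imread("pics/s5.png")[150:270,240:400];cv2.imwrite("pics/v5.png",cv2.resize(i,(640,480),interpolation=cv2.INTER_CUBIC))
```

```text
1.701 [(22.917, np.float64(1.0), np.float64(2.27), np.float64(7.0)), (22.933, np.float64(0.67), np.float64(2.59), np.float64(6.0)), (22.95, np.float64(0.87), np.float64(3.02), np.float64(6.5)), (22.967, np.float64(0.76), np.float64(1.89), np.float64(6.1)), (22.983, np.float64(0.99), np.float64(2.78), np.float64(5.6)), (23.0, np.float64(0.48), np.float64(2.47), np.float64(5.4))]
1.562 [(23.317, np.float64(0.54), np.float64(2.61), np.float64(5.3)), (23.333, np.float64(0.44), np.float64(2.55), np.float64(5.8)), (23.35, np.float64(0.65), np.float64(2.77), np.float64(6.2)), (23.367, np.float64(0.63), np.float64(2.58), np.float64(6.6)), (23.383, np.float64(0.31), np.float64(4.06), np.float64(5.4)), (23.4, np.float64(0.62), np.float64(2.25), np.float64(4.9))]
1.422 [(23.717, np.float64(0.86), np.float64(2.52), np.float64(5.4)), (23.733, np.float64(1.63), np.float64(3.68), np.float64(5.8)), (23.75, np.float64(-0.06), np.float64(3.61), np.float64(5.9)), (23.767, np.float64(1.33), np.float64(3.81), np.float64(5.3)), (23.783, np.float64(0.45), np.float64(2.74), np.float64(4.5)), (23.8, np.float64(1.09), np.float64(3.01), np.float64(6.0))]
1.282 [(24.117, np.float64(0.93), np.float64(3.88), np.float64(5.2)), (24.133, np.float64(-0.46), np.float64(3.12), np.float64(5.3)), (24.15, np.float64(1.09), np.float64(3.21), np.float64(4.7)), (24.167, np.float64(1.21), np.float64(3.36), np.float64(5.5)), (24.183, np.float64(1.14), np.float64(3.5), np.float64(6.1)), (24.2, np.float64(0.44), np.float64(2.55), np.float64(5.8))]
```

View pics/v5.png

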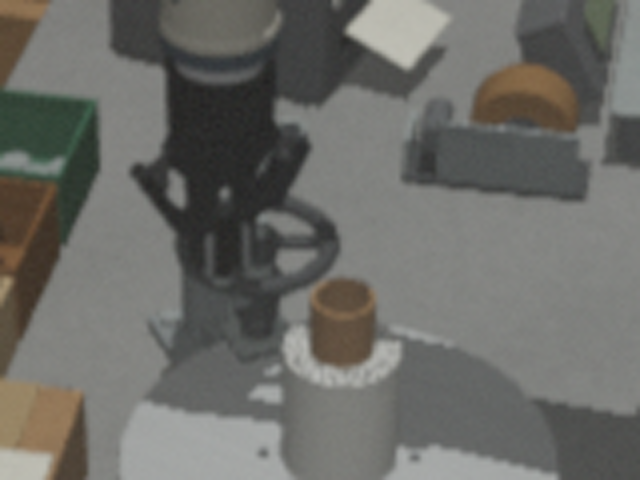

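```bash
cat > th.py <<'E'
from h import *
import threading,time
def run(fn):
    L=[];done=[0]
    def g():
        try: fn()
        except Exception as ex: print("EX",repr(ex))
        done[0]=1
    T=threading.Thread(target=g);T.start()
    while not done[0]:
        o=get_obs();L.append((o["time_s"],o["position"].copy(),o["wrist_force"].copy()));time.sleep(.002)
    T.join();return L
E
timeout 60 python3 - <<'E'
from th import *
q=quat(.635);C=np.array([.6332,-.1222]);R=.055;th=1.282-np.radians(8)
e=np.array([np.cos(th),np.sin(th)]);tc=np.array([e[1],-e[0]])
L=run(lambda:bot.servo_line([*(C+R*e),.171],q,.03))
print(len(L),len(set(l[0] for l in L)))
for l in L[::max(1,len(L)//25)]: print(round(l[0],3),l[1].round(4),round(-l[2][:2]@tc,2),round(l[2][:2]@e,2))
st()
E
```

```text
1 1
24.675 [ 0.6562 -0.0715  0.1713] 1.72 3.97
 24.68 p [ 0.6562 -0.0715  0.1713] F [0.09 4.32 6.24] T [0.72 0.01 0.03] w 0.0196
```

```bash
cat > w.py <<'E'
from h import *
q=quat(.635);C=np.array([.6332,-.1222]);R=.055;Z=.171
def ft(th,n=3):
    F=favg(n,.016);e=np.array([np.cos(th),np.sin(th)]);tc=np.array([e[1],-e[0]])
    return round(-F[:2]@tc,2),round(F[:2]@e,2),round(F[2],1)
def go(th,v): 
    bot.servo_line([C[0]+R*np.cos(th),C[1]+R*np.sin(th),Z],q,v)
E
python3 - <<'E'
from w import *
th=1.142
for dd,v in((1,.05),(1,.005),(1,.005),(.5,.003),(.5,.003)):
    th-=np.radians(dd);go(th,v);print(round(th,4),dd,v,ft(th),round(get_obs()["time_s"],2))
p=get_obs()["position"];print(p, C+R*np.array([np.cos(th),np.sin(th)]))
E
```

```text
1.1245 1 0.05 (np.float64(3.7), np.float64(3.42), np.float64(6.0)) 24.98
1.1071 1 0.005 (np.float64(4.17), np.float64(3.55), np.float64(6.9)) 25.37
1.0896 1 0.005 (np.float64(4.11), np.float64(3.82), np.float64(6.4)) 25.76
1.0809 0.5 0.003 (np.float64(4.33), np.float64(3.56), np.float64(6.5)) 26.12
1.0722 0.5 0.003 (np.float64(4.18), np.float64(3.17), np.float64(6.8)) 26.48
[ 0.6592281  -0.07297673  0.17127544] [ 0.65950126 -0.07389634]
```

Run:
```python
from w import *
th=1.0722
for i in range(14):
    for s in (9,9): th-=np.radians(s);go(th,.06)
    th-=np.radians(2);go(th,.01);r=ft(th);print(i,round(th,4),*map(float,r),round(get_obs()["time_s"],2))
    if r[0]>5.3: break
print(repr(th))
```

```text
0 0.7231 3.69 5.63 5.6 27.45
1 0.3741 3.2 5.22 4.0 28.43
2 0.025 2.55 5.62 4.1 29.4
3 -0.3241 2.56 5.48 4.3 30.38
4 -0.6731 3.42 4.06 4.8 31.35
5 -1.0222 2.94 2.35 5.5 32.33
6 -1.3713 3.17 0.59 6.2 33.3
7 -1.7203 3.36 -1.71 6.2 34.27
8 -2.0694 3.5 -4.51 5.0 35.25
9 -2.4185 3.76 -5.0 4.1 36.23
10 -2.7675 3.7 -6.01 2.9 37.2
11 -3.1166 4.75 -5.91 3.2 38.17
12 -3.4657 4.67 -5.51 4.7 39.15
13 -3.8147 5.82 -4.96 7.6 40.12
np.float64(-3.814721905584123)
```

```bash
sed -i 's/C=np.array(\[.6332,-.1222\])/C=np.array([.6340,-.1219])/' w.py
python3 - <<'E'
from w import *
th=-3.814721905584123
for i in range(6):
    if i: th-=np.radians(7);go(th,.04)
    th-=np.radians(4);go(th,.012);r=ft(th,4);print(i,round(th,4),*map(float,r),round(get_obs()["time_s"],2))
    if r[0]>7.3: break
print(repr(th))
E
```

```text
0 -3.8845 6.75 -2.98 10.1 40.73
1 -4.0765 6.59 -2.17 11.3 41.58
2 -4.2685 6.78 -1.47 13.1 42.42
3 -4.4605 6.87 -1.27 13.7 43.27
4 -4.6525 7.73 -0.43 15.2 44.12
np.float64(-4.652479946541403)
```

Run:
```python
from w import *
th=-4.652479946541403
for i in range(4):
    th-=np.radians(4);go(th,.03)
    th-=np.radians(3);go(th,.007);r=ft(th,6);print(i,round(th,4),*map(float,r),round(get_obs()["time_s"],2))
    if r[0]>8.6: break
th-=np.radians(1);go(th,.004);r=ft(th,6);print(round(th,4),*map(float,r),round(get_obs()["time_s"],2))
print(repr(th))
```

```text
0 -4.7747 8.66 0.2 15.2 45.06
-4.7921 8.65 0.08 15.3 45.55
np.float64(-4.79210628670095)
```

Run:
```python
from w import *
th=-4.79210628670095
for i in range(2):
    th-=np.radians(3.5);go(th,.006);r=ft(th,8);print(i,round(th,4),*map(float,r),round(get_obs()["time_s"],2))
    if r[0]>8.9: break
print(repr(th))
```

```text
0 -4.8532 8.62 0.86 15.3 46.39
1 -4.9143 8.75 0.92 15.1 47.23
np.float64(-4.914279334340552)
```

Run:
```python
from w import *
th=-4.914279334340552
go(th+np.radians(1.2),.01);print(ft(th));
hand.move_gripper(.05);bot.dwell(.2);o=st("open")
p=o["position"];bot.servo_line([p[0],p[1],.28],q,.12)
bot.servo_line([.45,.15,.32],q,.25);bot.dwell(.3);st()
snap("top","pics/t6.png");snap("side","pics/s6.png")
a=cv2.imread("pics/t6.png")[160:320,245:445];b=cv2.imread("pics/s6.png")[160:320,245:445]
cv2.imwrite("pics/v6.png",np.hstack([cv2.resize(np.clip(k*1.5,0,255).astype(np.uint8),(400,320),interpolation=cv2.INTER_CUBIC) for k in (a,b)]))
```

```text
(np.float64(4.62), np.float64(1.46), np.float64(12.3))
open 48.15 p [ 0.6438 -0.0678  0.1708] F [-0.02  0.29  0.  ] T [-0.02  0.01  0.02] w 0.0497
 50.83 p [0.4503 0.1496 0.3198] F [ 0.33 -0.11  0.64] T [0.   0.06 0.06] w 0.0499
```

View pics/v6.png

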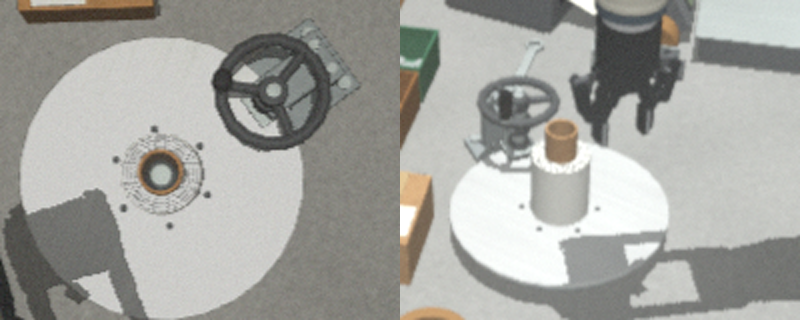

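View pics/t6.png

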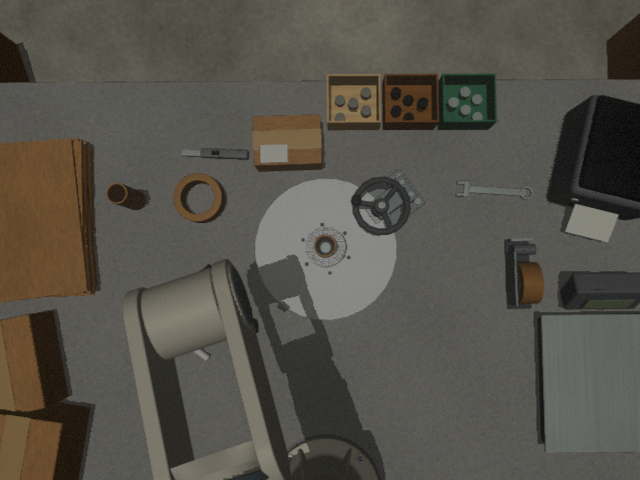

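```bash
python3 -c "
from h import *
hand_in();st()"
```

```text
the job is handed in; nothing more can be done
the job is handed in; nothing more can be done
```

I loaded the roll, wound the brake to about 8.75 N at the knob, let go and handed the job in at about 51 s. No verdict was reported, so the outcome is unconfirmed.

- **Roll:** I gripped it by the proud core and lowered it over the spindle with no side contact. It touched down at a height matching the turntable face to within a millimetre. After release, the top and side pictures show it upright and centred.
- **Brake:** I led the knob about 1.1 turns clockwise. The last three readings were 8.65, 8.62 and 8.75 N, against a target of 9 N. I then eased off the force, opened the fingers and withdrew. The final picture shows the knob at the commanded angle.
- **Bystanders:** the last top picture shows those in view unmoved. The arm partly hid the marker.

**Readings that disagreed:**
- Force readings taken after fast steps were far too low (about 1 N), so I trusted only those taken after short slow steps. In the steady part before the spring, even those read 2.5–4.3 N instead of the stated 4.6 N.
- Resistance climbed unevenly. Counting turns from where the spring seemed to start puts the final force at roughly 8.4–8.8 N, which agrees with the readings and is inside the 7.4–10.4 N limits.
- An unexplained upward force of about 15 N built up on the gripper while winding. It disappeared when I released the knob.

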